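# Latch the crampon bar in the sizing jig and set the dial

## Task

Pick up the crampon adjustment bar and lay it flat in the tray of the sloping jig's sprung stage, then press the stage down and hold it until the red catch has closed over its tongue, so that the stage stays down with the bar in it. After that turn the grey dial so that its white pointer stands at the orange mark, and let go. Leave the carabiner, the pulley and the lamp clip where they are.

Things in the scene. Friction and masses are not known exactly. Their poses are not given: they have to be found in the camera images.
- jig: Blue sloping jig on a grey base plate (150 x 340 mm). Origin: on the bench, under the middle of the stage; x to the back (away from the robot), y to the left along the jig, z up. Its blue face (130 mm up the slope, 340 mm across) leans 30 deg: it rises towards +x, its outward normal points up and back towards -x. The face lies 70 mm over the bench at the origin. A 68 mm high box stands behind.
- seat (a point): Middle of the tray floor of the sprung aluminium stage, moving with it. x up the slope, y along the jig, z out of the face (30 deg from vertical). Tray inside 172 mm (y) x 46 mm (x), rims 6 mm high. The bar lies in it along y, either way round, its centre then 15 mm out (z). Raised, the seat is 36 mm out from the face. A steel tongue at the -y end goes under the catch.
- stage (a joint): How far the sprung stage is pressed in along -z of the seat, m: 0 raised, about 0.022 when latched, 0.027 hard stop. The push needed grows from about 5 N to 10 N (some N more as the catch is forced aside, more if pressed fast). It must get past 0.023 for the catch to close.
- catch (a joint): Red spring catch at the -y end of the stage, m: 0 closed, pushed outward to about 0.008 by the tongue as the stage goes down; once the tongue is below, it creeps back to 0 in about 1 s (it is damped) and then holds the stage down.
- catch_tab (a point): Middle of the upright red tab on the catch (20 x 8 x 18 mm); need not be touched.
- dial_grip (a point): Centre of the dial's grey grip bar (62 mm long, 16 wide; its top is 16 mm out from here, its foot 10 mm behind), on the dial's axis, beyond the +y end of the stage. A black disc of radius 26 mm lies 10 to 20 mm behind, the blue face 36 mm behind. Turns with the dial: x to the white pointer end, z along the axis, out of the sloping face.
- dial (a joint): Dial angle, rad: 0 when the white pointer points straight up the slope; grows clockwise as seen looking onto the face; the orange mark is at 1.30. Stops at -0.1 and 2.5; stays where it is left (friction 0.06 N m).
- bar_mid (a point): Centre of the loose crampon adjustment bar (0.2 kg), 15 mm over its underside. A steel strip 160 mm long (x) x 36 mm wide (y) x 8 mm thick with an orange block on the middle of its top, 44 mm (x) x 24 mm (y) x 22 mm high, by which it is held; 30 mm high in all. Its z points up out of the block. Both ends are alike.
- carabiner: Red carabiner lying flat, about 115 x 70 mm, 12 mm high; bystander. Origin: middle of its underside.
- pulley: Chrome pulley lying flat, 110 x 55 x 30 mm; bystander. Origin: middle of its underside.
- clip: Black silicone lamp clip, 80 x 40 mm, about 27 mm high; bystander. Origin: middle of its underside.
Things that resemble listed ones, but are neither listed nor needed, are in the scene too. Leave any turquoise look-alike of the part that bears bar_mid alone.

How it is judged:
By the outcome, as a careful person would: the job done as asked, in the order asked, and still so for the second after the job is handed in, with the robot touching nothing.
It also fails if it takes over 50 s, if anything falls off the work surface, if the arm or the gripper's body presses on something with over 40 N, if the wrist force passes 120 N, or if a joint passes its speed limit or range.

## Robot

A 6-joint arm with a two-finger parallel gripper is mounted at the origin on the work surface. World frame = base frame: x ahead of the robot, y to its left, z up, the work surface at z = 0. Lengths are in m, angles in degrees, forces in N, time in s.
With the tool pointing down it reaches from about 0.325 to 0.775 m from the base axis. Payload 5.5 kg.
Tool frame: the origin (TCP) lies at the centre of the arm's flange, where the gripper is bolted on; the fingertips stand 182 mm ahead of it and the grasp point (between the pads) lies 163 mm ahead of it; z points along the fingers, y is the direction in which the jaws open and shut (so a half turn about z gives the same grasp; the last joint's range is limited). The gripper opens to 88 mm and grips with 3 to 60 N. Pads are 20 mm wide; open, the fingers measure 115 mm over their backs; the gripper's body (75 mm by 178 mm) begins 61 mm behind the grasp point.
Start: joints at [-75.269, 5.22, 70.514, -0, 104.267, -3.249], TCP at [0.185, -0.571, 0.405] pointing down, gripper open.
Joint ranges: [-164.24, 164.24], [-49.07, 125.15], [9.68, 141.18], [-86.29, 266.29], [3.28, 154.24], [-151.56, 151.56]. Speed limits (degrees/s): [147.25, 147.25, 172.46, 180, 180, 180].

## Interface

Orientations are given as [roll, pitch, yaw] about the fixed x, y, z axes, in that order (R = Rz(yaw) Ry(pitch) Rx(roll)).
In Python, from station import r gives the robot as it stands. The module is installed in compiled form; this text tells all that it offers. Calls block until the motion is done:
- r.reach(position, orientation): joint-space move of the TCP to a pose.
- r.servo_line(position, rotation=None, speed=0.15): straight line of the TCP; rotation=None keeps the orientation; speed is the mean speed in m/s.
- r.move_joints(angles): joint-space move.
- r.let_go() and r.grab(squeeze=None): open the fingers fully, or close them until they stop; squeeze is the grip in N (None keeps the last).
- r.wait(seconds).
- r.inverse_kinematics(position, orientation): joint angles nearest the present ones, or None.
- r.sense(): the state.
- r.snapshot(name): name is "scene" or "side" or "wrist"; returns a dict with "frame" (384x512x3 uint8, red, green, blue), "fx", "fy", "cx", "cy" (pixels), "R" (3x3) and "t" (3): a world point X has camera coordinates R X + t. Camera axes: x right, y down, z forward; pixel columns grow to the right and rows downward; lengths in m; the calibration is good to about 2 mm. The wrist camera is an equidistant fisheye: a pixel r from the principal point sees the ray r / f radians off the axis. A picture is of the moment at which its call begins. There is no depth.
A pose or a line that the arm cannot do raises r.IKError and nothing moves.
- r.hand_in(): hands the job in, once; it reports no verdict.
The state is a dict: "clock": time; "joints": joint angles; "joint_vel": joint speeds; "joint_torque": joint torques, N m; "tcp_pos": TCP position; "orientation": TCP orientation; "contact_force": force on the tool from outside, world axes, zero at the start; "torque": the same for the moment, N m; "opening": finger opening in m.
Only numpy, scipy, OpenCV 4.12 (cv2) and the standard library are available. Lean on these libraries where they do the work, as an engineer would, in place of code of your own. Each camera call takes 0.05 s, during which the arm holds its last target.

## Working session

There is one attempt and no reset: what is moved stays moved. The work goes in short steps, each a Python script; the robot and the scene stay as the last script left them, time stands still between calls to the robot, and variables do not carry over. Pictures are saved under pics/ and viewed, and the job is handed in when it is done.

```bash
mkdir -p pics; ls; python3 - <<'E'
from station import r
import cv2
for n in ("scene","side","wrist"):
    s=r.snapshot(n); cv2.imwrite(f"pics/{n}0.png",s["frame"][:,:,::-1])
    print(n,s["fx"],s["fy"],s["cx"],s["cy"],s["R"],s["t"])
print(r.sense())
E
```

```text
pics
scene 376.57436674643697 376.57436674643697 251.64276394585474 196.11987622674621 [[-0.1982372   0.98015091 -0.00249104]
 [ 0.80798472  0.16197653 -0.5665018 ]
 [-0.55485376 -0.11431445 -0.82405674]] [ 0.05845355 -0.31948011  1.34158356]
side 450.5848118595191 450.5848118595191 257.1027059926713 188.73574662978598 [[-0.78155427 -0.62375702 -0.01000489]
 [-0.34277356  0.4427773  -0.82852553]
 [ 0.52122855 -0.64410826 -0.55986191]] [0.38864009 0.20025326 1.29302893]
wrist 297.3186396354542 297.3186396354542 253.1260780948488 196.30338814575668 [[ 0.30757643 -0.95152136 -0.00195806]
 [-0.90742303 -0.29393975  0.30030461]
 [-0.28632181 -0.09058983 -0.95384134]] [-0.5984153  -0.03523229  0.39262936]
{'clock': 0.15, 'joints': array([-7.52689802e+01,  5.25323795e+00,  7.05640240e+01, -8.72851173e-04,
        1.04266103e+02, -3.24930108e+00]), 'joint_vel': array([-0.06392225, -0.05853636, -0.21023346, -0.05007471, -0.09815456,
       -0.01086951]), 'joint_torque': array([ 2.27281133e-03, -4.47044992e+01, -4.06907308e+01,  6.99116942e-02,
        2.74950836e-02, -1.22710435e-04]), 'tcp_pos': array([ 0.18521745, -0.57075257,  0.4037858 ]), 'orientation': array([-1.79916721e+02, -3.88030876e-03,  1.79801036e+01]), 'contact_force': array([ 0.09754333, -0.30093586,  0.35287928]), 'torque': array([0.00258991, 0.03220795, 0.0255002 ]), 'opening': 0.08760886950840113}
```

View pics/scene0.png

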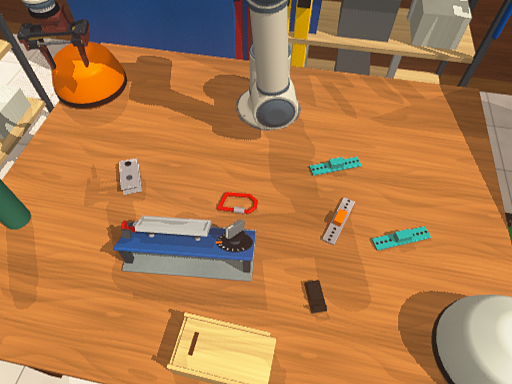

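View pics/side0.png

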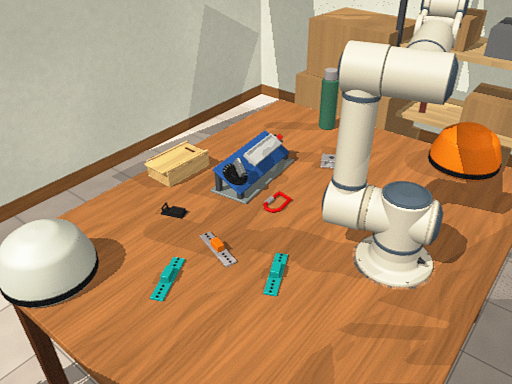

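View pics/wrist0.png

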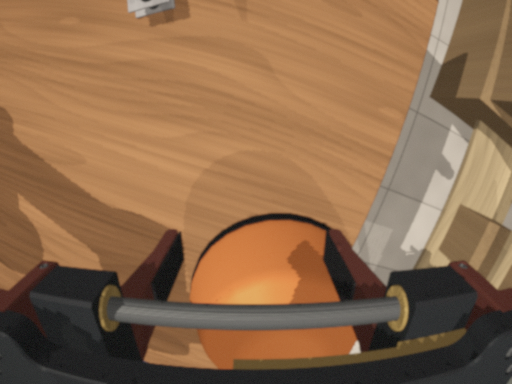

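The scene view shows the orange-block bar at about (341,217) with turquoise look-alikes at (335,165) and (400,238). The jig spans (115–255, 215–280), with the dial at (235,237) and the red catch at (127,227). I'll zoom in to measure.

```bash
cat > h.py <<'E'
from station import r
import numpy as np, cv2
from scipy.spatial.transform import Rotation as Ro
def ray(s,u,v,fish=False):
    a=(u-s["cx"])/s["fx"]; b=(v-s["cy"])/s["fy"]
    if fish:
        th=np.hypot(a,b); d=np.array([np.sin(th)*a/th,np.sin(th)*b/th,np.cos(th)]) if th>1e-9 else np.array([0,0,1.])
    else: d=np.array([a,b,1.])
    R=np.array(s["R"]);t=np.array(s["t"])
    d=R.T@d; return -R.T@t, d/np.linalg.norm(d)
def onz(s,u,v,z,fish=False):
    c,d=ray(s,u,v,fish); return c+d*(z-c[2])/d[2]
def proj(s,X,fish=False):
    X=np.atleast_2d(X); p=X@np.array(s["R"]).T+np.array(s["t"])
    if fish:
        rr=np.hypot(p[:,0],p[:,1]); th=np.arctan2(rr,p[:,2]); k=th/np.maximum(rr,1e-9)
        a,b=p[:,0]*k,p[:,1]*k
    else: a,b=p[:,0]/p[:,2],p[:,1]/p[:,2]
    return np.c_[s["cx"]+s["fx"]*a, s["cy"]+s["fy"]*b]
def save(s,name,crop=None,k=1):
    f=s["frame"][:,:,::-1]
    if crop: x0,y0,x1,y1=crop; f=f[y0:y1,x0:x1]
    if k!=1: f=cv2.resize(f,None,fx=k,fy=k,interpolation=cv2.INTER_CUBIC)
    cv2.imwrite("pics/"+name+".png",f)
E
python3 - <<'E'
from h import *
s=r.snapshot("scene"); save(s,"sj",(105,180,265,290),5); save(s,"sb",(300,140,440,320),3)
d=r.snapshot("side"); save(d,"dj",(200,120,310,210),7)
for n,u,v,z in (("bar",341,217,.03),("jigorigin?",185,245,.07),("dial",235,232,.12),("carab",238,203,.006),("clip",316,296,.0),("pul",129,176,0.03)):
    print(n,onz(s,u,v,z))
E
```

```text
bar [0.43186621 0.28080765 0.03      ]
jigorigin? [ 0.61884258 -0.1063094   0.07      ]
dial [0.58412341 0.0174782  0.12      ]
carab [ 0.42729642 -0.0139013   0.006     ]
clip [0.65889803 0.23903796 0.        ]
pul [ 0.41221202 -0.3510899   0.03      ]
```

View pics/sj.png

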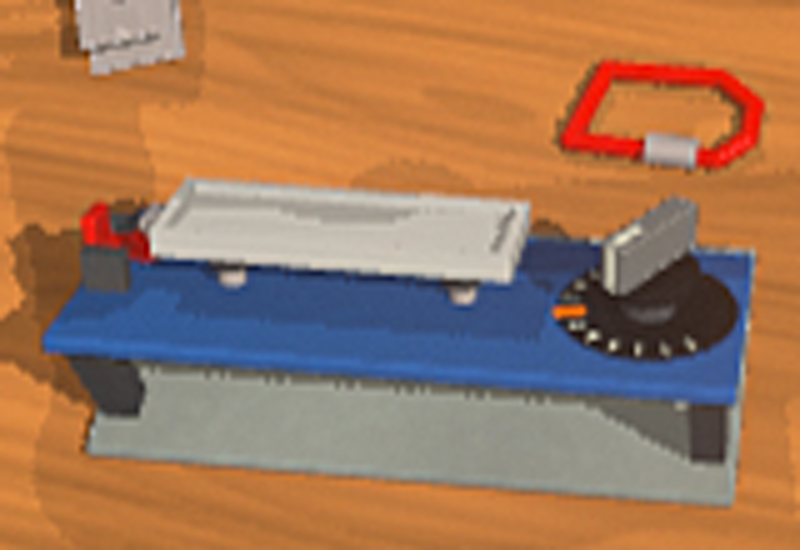

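View pics/sb.png

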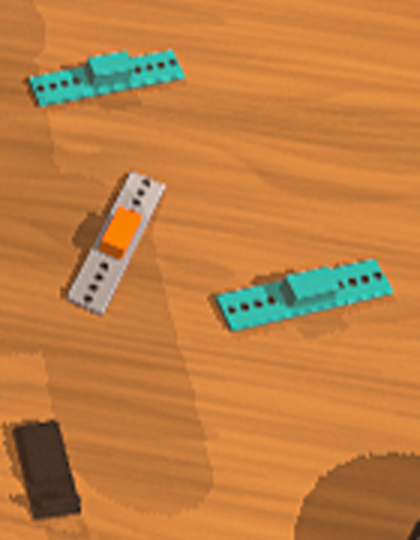

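View pics/dj.png

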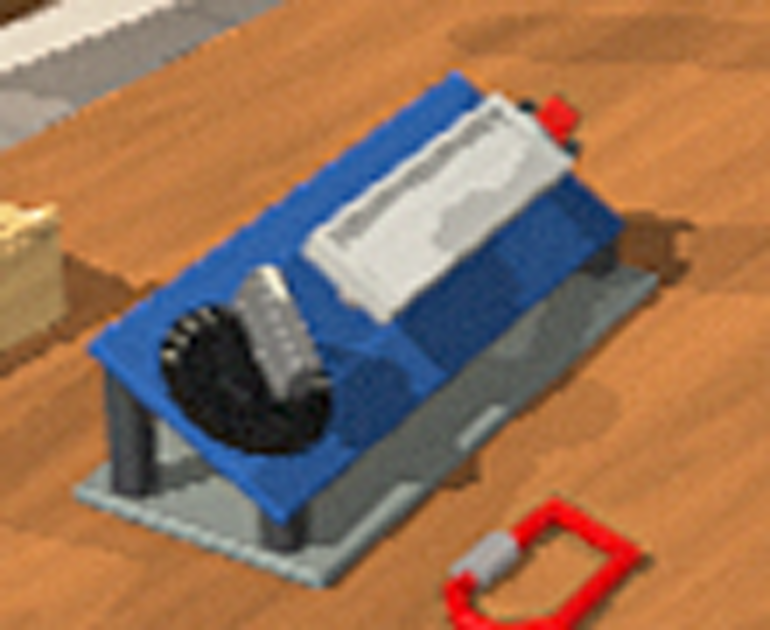

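```bash
cat > fit.py <<'E'
from h import *
from scipy.optimize import least_squares
s=r.snapshot("scene"); d=r.snapshot("side")
S=lambda p:np.array(p)/5+[105,180]-0.4   # crop scale pixel-centre shift
D=lambda p:np.array(p)/7+[200,120]-0.43
a=np.radians(30); up=np.array([np.cos(a),0,np.sin(a)]); n=np.array([-np.sin(a),0,np.cos(a)])
P0=np.array([0,0,.07])
def F(u,y,o): return P0+up*u+np.array([0,y,0])+n*o
obs=[]
for (u,y),p in zip([(.065,.17),(.065,-.17),(-.065,.17),(-.065,-.17)],[(92,350),(455,73),(283,515),(625,225)]): obs.append(('d',F(u,y,0),D(p),'face'))
for (u,y),p in zip([(-.065,.17),(.065,.17),(.065,-.17)],[(752,250),(742,385),(43,338)]): obs.append(('s',F(u,y,0),S(p),'face'))
for (x,y),p in zip([(.075,.17),(-.075,.17),(-.075,-.17)],[(75,490),(322,578),(658,275)]): obs.append(('d',np.array([x,y,.008]),D(p),'base'))
for (x,y),p in zip([(.075,.17),(.075,-.17)],[(733,500),(88,450)]): obs.append(('s',np.array([x,y,.008]),S(p),'base'))
def W(q,X): c,sn=np.cos(q[2]),np.sin(q[2]); return np.array([c*X[0]-sn*X[1]+q[0],sn*X[0]+c*X[1]+q[1],X[2]])
cam={'s':s,'d':d}
def res(q,o=obs): return np.concatenate([proj(cam[c],W(q,X))[0]-p for c,X,p,_ in o])
f=least_squares(res,[.62,-.1,0],loss='soft_l1'); q=f.x
print("jig",q,np.degrees(q[2]));print(np.round(f.fun.reshape(-1,2),1).tolist())
# tray rim: free offset du,dy,out
tr=[]
for (u,y),p in zip([(1,1),(-1,1),(-1,-1),(1,-1)],[(305,245),(385,322),(575,155),(493,95)]): tr.append(('d',u,y,D(p)))
for (u,y),p in zip([(-1,-1),(-1,1),(1,1),(1,-1)],[(188,180),(528,204),(514,268),(150,250)]): tr.append(('s',u,y,S(p)))
def rt(z): return np.concatenate([proj(cam[c],W(q,F(z[0]+u*z[3],z[1]+y*z[4],z[2])))[0]-p for c,u,y,p in tr])
g=least_squares(rt,[0,0,.042,.026,.089],loss='soft_l1'); print("tray rim du,dy,out,hu,hy",g.x); print(np.round(rt(g.x).reshape(-1,2),1).tolist())
print("seat est world",W(q,F(g.x[0],g.x[1],.036)), W(q,F(0,0,.036)))
E
python3 fit.py
```

```text
jig [ 0.59672276 -0.10462946  0.1185008 ] 6.789595752467273
[[-0.4, -1.6], [-0.2, -1.1], [0.8, 0.4], [0.4, -1.0], [0.9, -0.3], [-0.4, 0.3], [-0.2, -0.5], [-0.5, -0.0], [0.1, 0.3], [-0.3, -0.3], [0.8, -0.0], [-0.2, 0.1]]
tray rim du,dy,out,hu,hy [-0.00095483 -0.03620867  0.0352544   0.02973629  0.09108865]
[[-0.0, -0.7], [1.2, -0.5], [-0.3, 1.9], [-0.4, 0.2], [-0.0, 0.8], [1.1, 0.7], [-0.1, -0.2], [-0.5, -1.8]]
seat est world [ 0.5823086  -0.14280998  0.1006995 ] [ 0.57884899 -0.10675748  0.10117691]
```

```bash
python3 - <<'E'
from h import *
s=r.snapshot("scene")
B=lambda p:np.array(p)/3+[300,140]-0.33
e1=onz(s,*B((148,178)),.008); e2=onz(s,*B((84,304)),.008); t=onz(s,*B((124,225)),.03)
print(e1,e2,(e1+e2)/2,np.linalg.norm(e1-e2),np.degrees(np.arctan2(*(e2-e1)[[1,0]])),t)
w=r.snapshot("wrist"); st=r.sense()
R=Ro.from_euler('xyz',st["orientation"],degrees=True).as_matrix()
c=-np.array(w["R"]).T@w["t"]; print("cam in tool",R.T@(c-st["tcp_pos"]), R.T@np.array(w["R"]).T)
yaw=np.degrees(np.arctan2(*(e2-e1)[[1,0]]))
for y in (yaw,yaw+180,yaw-180):
    for p in (([.432,.281,.30]),([.432,.281,.192])):
        print(y,r.inverse_kinematics(p,[180,0,y]))
E
```

```text
[0.35075052 0.3029932  0.008     ] [0.50177202 0.25353226 0.008     ] [0.42626127 0.27826273 0.008     ] 0.15891468064341363 -18.134101521558428 [0.42422416 0.28031177 0.03      ]
cam in tool [ 0.08362809 -0.00075864  0.01979188] [[-1.11622273e-03 -9.53817011e-01 -3.00386191e-01]
 [ 9.99999315e-01 -9.59048803e-04 -6.70686303e-04]
 [ 3.51626988e-04 -3.00386734e-01  9.53817428e-01]]
-18.134101521558428 [ 2.92596939e+01 -7.63782587e+00  9.37847003e+01 -2.54444375e-14
  9.38531256e+01  1.37393795e+02]
-18.134101521558428 [ 2.92596939e+01 -4.10643782e+00  1.01662522e+02 -2.54444375e-14
  8.24439155e+01  1.37393795e+02]
161.86589847844158 [ 29.25969389  -7.63782587  93.78470026   0.          93.85312561
 -42.60620459]
161.86589847844158 [ 29.25969389  -4.10643782 101.66252237   0.          82.44391545
 -42.60620459]
-198.13410152155842 [ 29.25969389  -7.63782587  93.78470026   0.          93.85312561
 -42.60620459]
-198.13410152155842 [ 29.25969389  -4.10643782 101.66252237   0.          82.44391545
 -42.60620459]
```

```bash
cat >> h.py <<'E'
a30=np.radians(30)
def jigframe(yaw):
    Z=Ro.from_euler('z',yaw).as_matrix()
    up=Z@[np.cos(a30),0,np.sin(a30)]; n=Z@[-np.sin(a30),0,np.cos(a30)]; ly=Z@[0,1,0]
    return up,ly,n
def eul(R): return Ro.from_matrix(R).as_euler('xyz',degrees=True)
def toolR(n,xd): # tool z=-n, x along xd
    z=-n; x=xd/np.linalg.norm(xd); return np.c_[x,np.cross(z,x),z]
E
python3 - <<'E'
from h import *
up,ly,n=jigframe(.1185); seat=np.array([.5823,-.1428,.1007])
for sg in (1,-1):
    R=toolR(n,sg*ly)
    for h in (.17,.21,.30): print(sg,h,np.round(r.inverse_kinematics(seat+n*h,eul(R)) if r.inverse_kinematics(seat+n*h,eul(R)) is not None else np.nan,1))
# dial
dg=np.array([.59,.0,.11])
for ang in (.5,.7,1.3):
    p=up*np.cos(ang)-ly*np.sin(ang)
    for sg in (1,-1):
        q=r.inverse_kinematics(dg+n*.174,eul(toolR(n,sg*p))); print(ang,sg,None if q is None else np.round(q,1))
r.reach([.426,.278,.30],[180,0,161.9])
w=r.snapshot("wrist"); save(w,"w1",None,1.5); print(r.sense()["clock"],r.sense()["joints"])
E
```

```text
1 0.17 [-25.8 -17.1 109.5  17.6  62.8 -37.2]
1 0.21 [-27.2 -21.2 109.2  17.6  67.5 -37.3]
1 0.3 [-31.  -28.6 106.6  18.2  78.1 -37.7]
-1 0.17 [-25.8 -17.1 109.5  17.6  62.8 142.8]
-1 0.21 [-27.2 -21.2 109.2  17.6  67.5 142.7]
-1 0.3 [-31.  -28.6 106.6  18.2  78.1 142.3]
0.5 1 [ -7.4 -21.9 111.9   8.   61.  102.4]
0.5 -1 [ -7.4 -21.9 111.9   8.   61.  -77.6]
0.7 1 [ -7.4 -21.9 111.9   8.   61.  113.8]
0.7 -1 [ -7.4 -21.9 111.9   8.   61.  -66.2]
1.3 1 [ -7.4 -21.9 111.9   8.   61.  148.2]
1.3 -1 [ -7.4 -21.9 111.9   8.   61.  -31.8]
3.6083 [ 2.92312953e+01 -8.68435449e+00  9.47245121e+01 -7.28274508e-03
  9.39518066e+01 -4.26022339e+01]
```

View pics/w1.png

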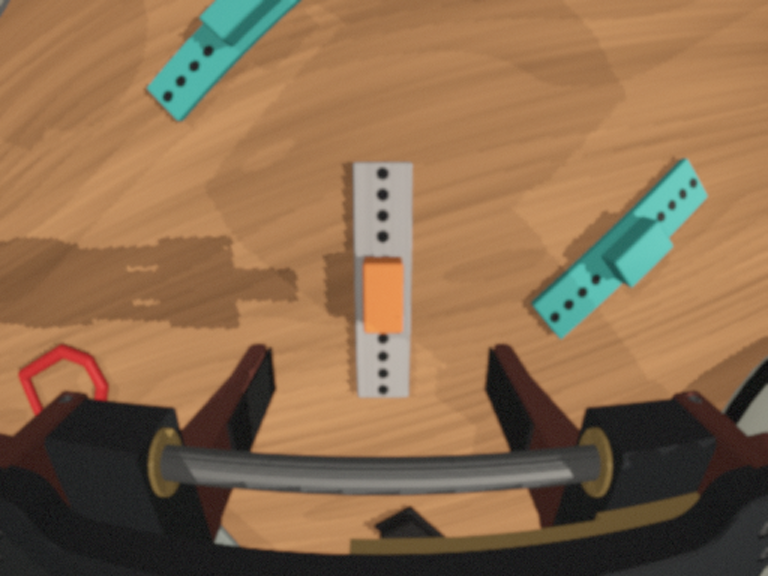

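The wrist picture shows the bar aligned with the image columns. The strip corners are (354,163), (412,163), (359,396) and (409,395), and the block top spans (363–403, 262–331), all at 1.5x scale.

```bash
python3 - <<'E'
from h import *
w=r.snapshot("wrist")
W=lambda u,v:(u/1.5-.17,v/1.5-.17)
c=np.array([onz(w,*W(*p),.03,True) for p in((363,262),(402,262),(403,331),(362,331))])
e=np.array([onz(w,*W(*p),.008,True) for p in((354,163),(412,163),(409,395),(359,396))])
print(c.mean(0),e.mean(0)); ax=(c[0]+c[1]-c[2]-c[3]); ex=(e[0]+e[1]-e[2]-e[3])
print("sizes",np.linalg.norm(ax)/2,np.linalg.norm(c[0]-c[1]),np.linalg.norm(ex)/2,np.linalg.norm(e[0]-e[1]))
print("yaw",np.degrees(np.arctan2(ax[1],ax[0])),np.degrees(np.arctan2(ex[1],ex[0])))
E
```

```text
[0.4249207 0.28061   0.03     ] [0.42600424 0.28114246 0.008     ]
sizes 0.042847190523649055 0.022492452958613726 0.1575970494997585 0.034955969292929476
yaw 161.86754728863323 162.13134995253068
```

```bash
python3 - <<'E'
from h import *
r.servo_line([.4255,.281,.193],Ro.from_euler('xyz',[180,0,162]).as_euler('xyz',degrees=True),speed=.12)
s=r.sense(); print(s["tcp_pos"],s["contact_force"])
r.grab(40); s=r.sense(); print(s["clock"],s["tcp_pos"],s["opening"],s["contact_force"])
r.servo_line([.4255,.281,.36],speed=.2)
s=r.sense(); print(s["clock"],s["tcp_pos"],s["opening"],s["contact_force"])
w=r.snapshot("wrist"); save(w,"w2",None,1.5)
E
```

```text
[0.42554941 0.28110321 0.19324085] [ 0.53823735  0.11453536 -0.19611309]
7.3667 [0.4254988  0.28101464 0.19301943] 0.0004472195523350987 [-0.47868453 -0.00386828 -0.80344448]
8.35 [0.42537843 0.28091375 0.35789648] 0.0007469408253096576 [-0.1792292  -0.63127757 -0.61245529]
```

View pics/w2.png

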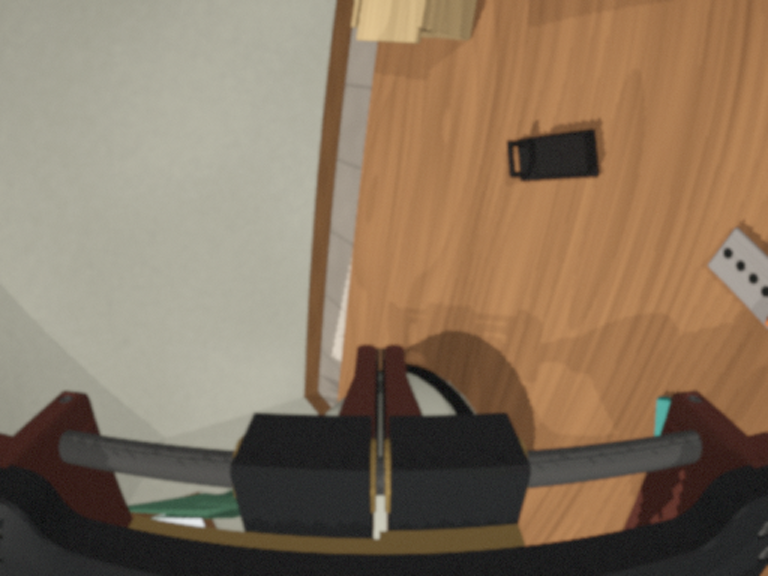

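The gripper closed on nothing, and the picture shows the tool turned to a different yaw with the bar at far right (745,270). I'll check the orientation before moving.

```bash
python3 - <<'E'
from h import *
s=r.sense(); print(s["orientation"],s["joints"],Ro.from_euler('xyz',[180,0,162]).as_euler('xyz',degrees=True))
sc=r.snapshot("scene"); save(sc,"sb2",(250,100,440,320),2.7)
E
```

```text
[-1.26967208e+02 -7.48392116e-02 -7.80923265e+01] [  35.69324509  -28.7426523   111.5067123   -25.12645621   49.51610852
 -148.27606823] [-126.75968765    0.          -78.08371888]
```

View pics/sb2.png

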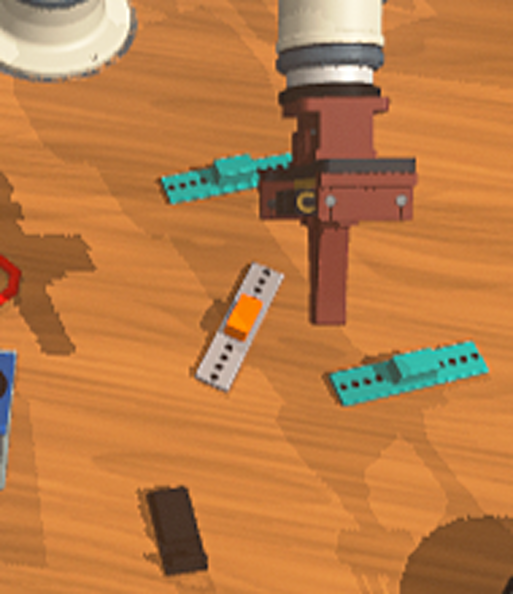

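That was my mistake: I left out `degrees=True`, so the tool tilted. Nothing was touched, since the bar and the look-alikes are where they were. I'll reorient and retry.

```bash
python3 - <<'E'
from h import *
r.reach([.4255,.281,.30],[180,0,162]); r.let_go()
w=r.snapshot("wrist"); save(w,"w3",None,1.5)
s=r.sense(); print(s["clock"],s["tcp_pos"],s["orientation"],s["joints"])
E
```

```text
11.5 [0.42547752 0.28101414 0.29999973] [1.79998518e+02 8.18300962e-05 1.62003966e+02] [ 2.96198735e+01 -8.49900405e+00  9.45660252e+01  9.41108935e-04
  9.39318287e+01 -4.23840281e+01]
```

View pics/w3.png

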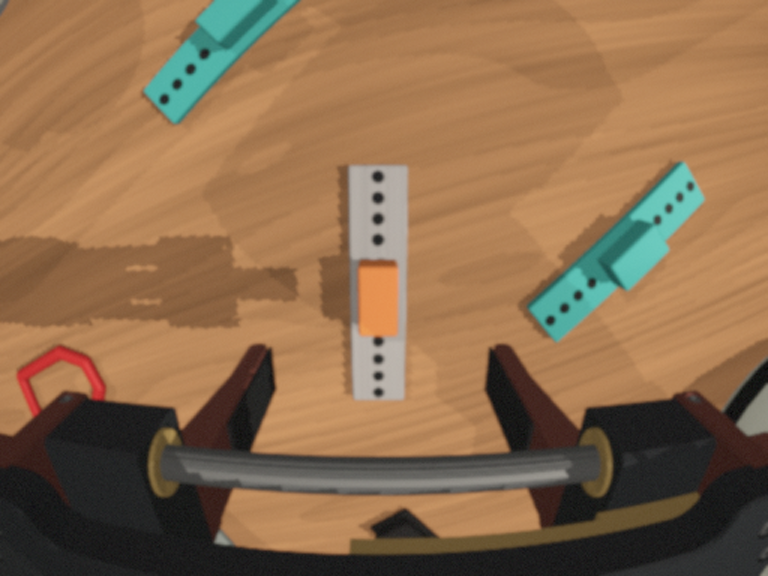

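The bar is unmoved and centred between the jaws, with the block at (378,299). Now I'll descend and grasp it.

```bash
python3 - <<'E'
from h import *
r.servo_line([.4255,.281,.193],speed=.15)
r.grab(40); s=r.sense(); print(s["clock"],s["tcp_pos"],s["orientation"],s["opening"],s["contact_force"])
r.servo_line([.4255,.281,.32],speed=.2)
s=r.sense(); print(s["clock"],s["tcp_pos"],s["opening"],s["contact_force"])
w=r.snapshot("wrist"); save(w,"w4",None,1.5)
E
```

```text
13.3667 [0.4254535  0.28090449 0.19295339] [-1.79972731e+02 -6.11759714e-03  1.62001591e+02] 0.02347395813184513 [-0.64293845 -1.57911859  1.29051245]
14.15 [0.42531247 0.28092039 0.31826861] 0.023472775568180136 [ 0.15249065  0.73422589 -2.53435847]
```

View pics/w4.png

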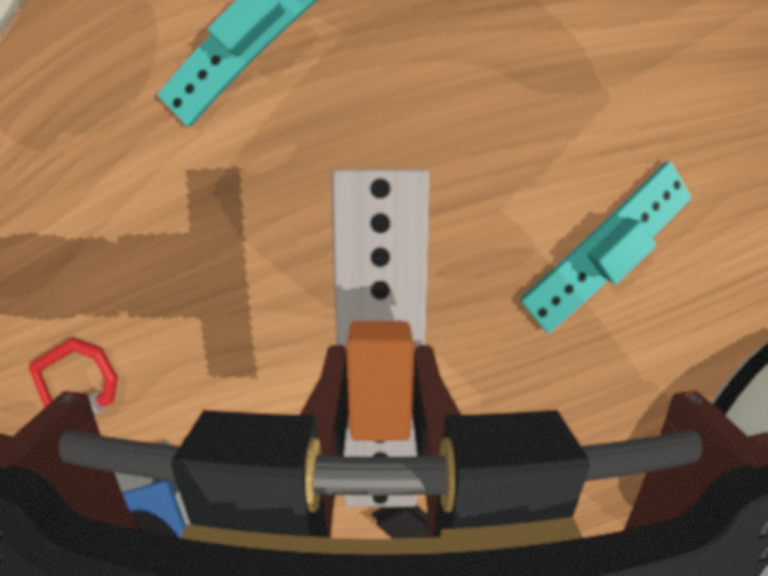

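```bash
python3 - <<'E'
from h import *
w=r.snapshot("wrist"); st=r.sense(); Rt=Ro.from_euler('xyz',st["orientation"],degrees=True).as_matrix()
def tz(u,v,z): # intersection with tool plane z
    c,d=ray(w,u/1.5-.17,v/1.5-.17,True); c=Rt.T@(c-st["tcp_pos"]); d=Rt.T@d; return c+d*(z-c[2])/d[2]
print("strip end",tz(333,171,.185),tz(429,171,.185)); print("block top far",tz(350,323,.163),tz(410,323,.163), "near",tz(348,438,.163),tz(412,438,.163))
up,ly,n=jigframe(.1185); seat=np.array([.5823,-.1428,.1007])
R=toolR(n,ly); P=seat+n*.36+up*.10-ly*.03
print(P,r.inverse_kinematics(P,eul(R)))
r.reach(P,eul(R)); w=r.snapshot("wrist"); save(w,"w5",None,1.5); print(r.sense()["clock"],r.sense()["joints"])
pts=[seat+up*u+ly*y+n*o for u,y,o in((0,0,0),(.023,.086,.0),(-.023,.086,0),(.023,-.086,0),(-.023,-.086,0))]
print(proj(w,np.array(pts),True)*1.5)
E
```

```text
strip end [ 0.07851538 -0.01620051  0.185     ] [0.07849042 0.01908885 0.185     ]
block top far [ 0.02754025 -0.00935272  0.163     ] [0.02751131 0.01135116 0.163     ] near [-0.02098706 -0.01156783  0.163     ] [-0.02102853  0.01346248  0.163     ]
[ 0.49310421 -0.18363133  0.46246915] [-29.56729764 -16.68815515  87.37293418  17.32023009  84.63188835
 -34.18794652]
16.1333 [-29.47399628 -16.66875536  87.40433482  17.3264052   84.64634333
 -34.18926893]
[[252.82970248 231.55799938]
 [277.76602503 120.58058884]
 [221.07814755 124.891431  ]
 [287.2546116  333.21632741]
 [235.28849769 332.39690524]]
```

View pics/w5.png

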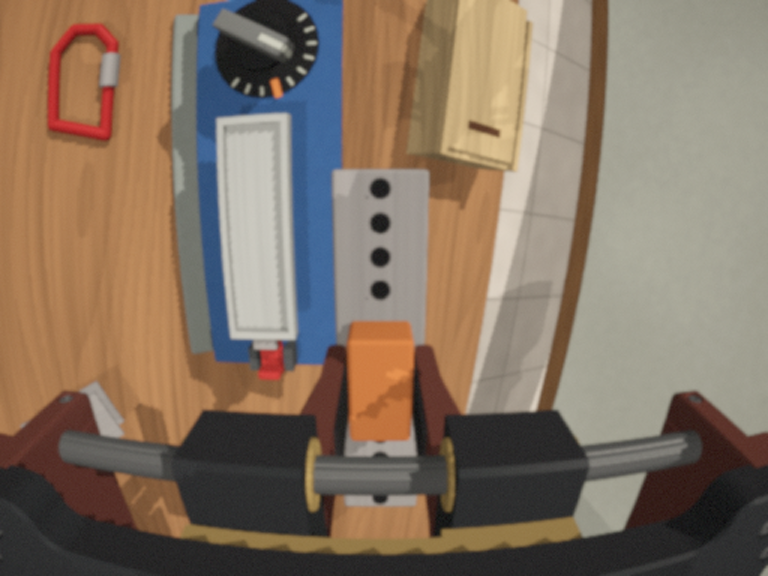

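The wrist view shows the tray at (217–297, 113–340), the dial at (265,45) with its grip bar running from (218,18) to (290,50), and the orange mark at (277,88). I'll zoom in for precision.

```bash
python3 - <<'E'
from h import *
w=r.snapshot("wrist"); save(w,"w6a",(120,60,220,260),3); save(w,"w6b",(130,0,230,75),8)
E
```

```text
(no output)
```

View pics/w6a.png

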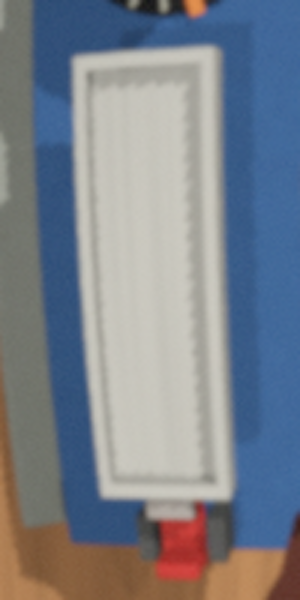

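View pics/w6b.png

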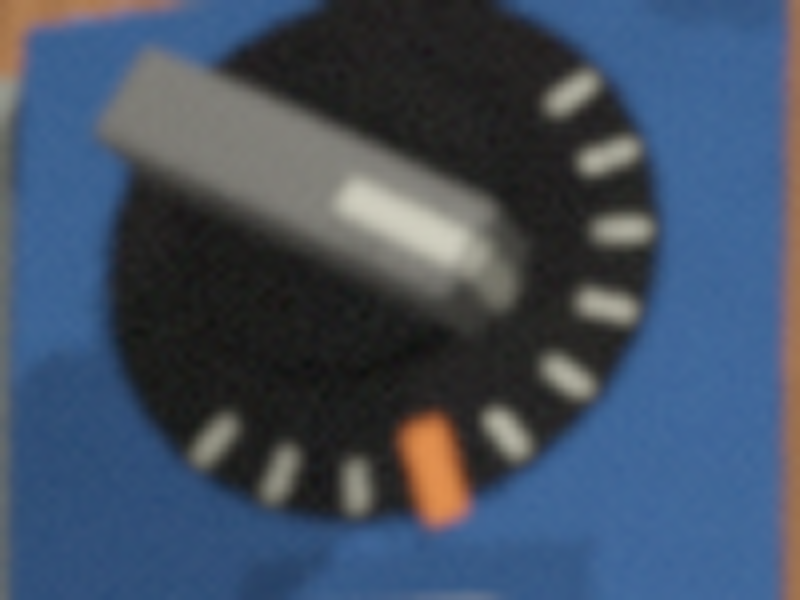

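```bash
cat > fit2.py <<'E'
from h import *
from scipy.optimize import least_squares
w=r.snapshot("wrist"); A=lambda p:np.array(p)/3+[120,60]-.33; Bq=lambda p:np.array(p)/8+[130,0]-.44
yaw0=.1185; up,ly,n=jigframe(yaw0)
outer=[A(p) for p in((72,58),(219,47),(234,498),(102,497))]; inner=[A(p) for p in((90,70),(203,62),(217,485),(112,483))]
sg=[(-1,1),(1,1),(1,-1),(-1,-1)]
def mod(z,hu,hy,o):
    u,l,m=jigframe(z[3]); return np.array([z[:3]+u*a*hu+l*b*hy+m*o for a,b in sg])
def res(z): return (proj(w,mod(z,.023,.086,.006),True)-inner).ravel()
def res2(z): return np.r_[res(z),(proj(w,mod(z,z[4],z[4]+.063,.006),True)-outer).ravel()]
f=least_squares(res,[.5823,-.1428,.1007,.1185]);print("inner only",f.x,np.round(f.fun,1))
f=least_squares(res2,[.5823,-.1428,.1007,.1185,.027]);print("both",f.x,np.round(f.fun,1))
# fixed plane from face model
P0=np.array([.5967,-.1046,.07])
def onp(p,o):
    c,d=ray(w,*p,True); return c+d*((P0+n*o-c)@n)/(d@n)
for nm,L in(("inner",inner),("outer",outer)):
    X=np.array([onp(p,.042) for p in L]); m=X.mean(0)
    ax=X[0]+X[1]-X[2]-X[3]; print(nm,"seat",m-n*.006,"len",np.linalg.norm(ax)/2,"wid",np.linalg.norm(X[0]+X[3]-X[1]-X[2])/2,"yaw",np.arctan2(-ax[0],ax[1]))
G=np.array([onp(Bq(p),.052) for p in((150,47),(100,128),(440,293),(497,205))])
p=G[2]+G[3]-G[0]-G[1]; print("grip",G.mean(0)-n*.016,"L",np.linalg.norm(p)/2,"W",np.linalg.norm(G[0]-G[1]),"ang",np.arctan2(-p@ly,p@up))
c=P0; 
ctr=np.array([onp(Bq(p),.026) for p in((108,290),(655,240))]).mean(0); print("disc mid",ctr+n*.01)
mk=onp(Bq((433,470)),.026); dg=G.mean(0)-n*.016; v=mk-ctr; print("mark ang",np.arctan2(-v@ly,v@up),np.linalg.norm(v))
for q in((600,228),(572,92),(508,435)):
    v=onp(Bq(q),.026)-ctr; print(np.arctan2(-v@ly,v@up),np.linalg.norm(v))
E
python3 fit2.py
```

```text
inner only [ 0.58741509 -0.1418394   0.09382666  0.1066826 ] [-0.  -0.2 -0.1  0.1 -0.2  0.1  0.3 -0.1]
both [ 0.58769877 -0.14215544  0.0929891   0.11114664  0.02944692] [-0.2  0.3 -0.4  0.4  0.1  0.   0.6 -0.   0.7 -0.6 -0.3 -0.3 -0.3  0.5
 -0.1 -0.2]
inner seat [ 0.58514573 -0.14083543  0.10247186] len 0.16778031992192463 wid 0.045195212386424634 yaw 0.10771582850605832
outer seat [ 0.58523111 -0.14117507  0.10249762] len 0.17925808462801318 wid 0.05800198657555924 yaw 0.1148679678363025
grip [0.56768116 0.01303064 0.10296168] L 0.05928415769309357 W 0.013719658225117637 ang 0.5421031712016994
disc mid [0.57330145 0.00479246 0.10562149]
mark ang 1.300274448748663 0.034936712792092144
-0.06999344905618664 0.03410183263398899
-0.6963595745247917 0.03848317581465954
0.9541175002523141 0.03561966360752454
```

```bash
python3 - <<'E'
from h import *
up,ly,n=jigframe(.114); seat=np.array([.583,-.142,.1012]); R=toolR(n,ly)
r.servo_line(seat+n*.25,eul(R),speed=.2)
r.servo_line(seat+n*.213,speed=.1)
s=r.sense(); print(s["clock"],s["tcp_pos"]-seat-n*.213,s["orientation"]-eul(R),s["contact_force"])
for c in("wrist","scene","side"):
    w=r.snapshot(c); save(w,"p_"+c,{"wrist":(150,40,380,350),"scene":(105,150,265,290),"side":(200,100,310,210)}[c],{"wrist":2.4,"scene":4,"side":5}[c])
E
```

```text
17.6583 [ 2.09748046e-04 -5.77213283e-05  3.69580303e-04] [-0.0070141  -0.00061705  0.00764359] [ 0.94070092 -0.17116621 -2.50947784]
```

View pics/p_wrist.png

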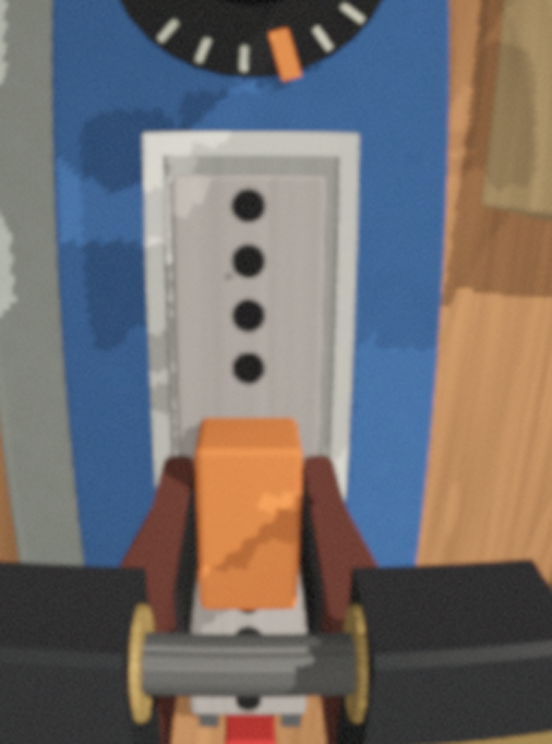

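View pics/p_scene.png

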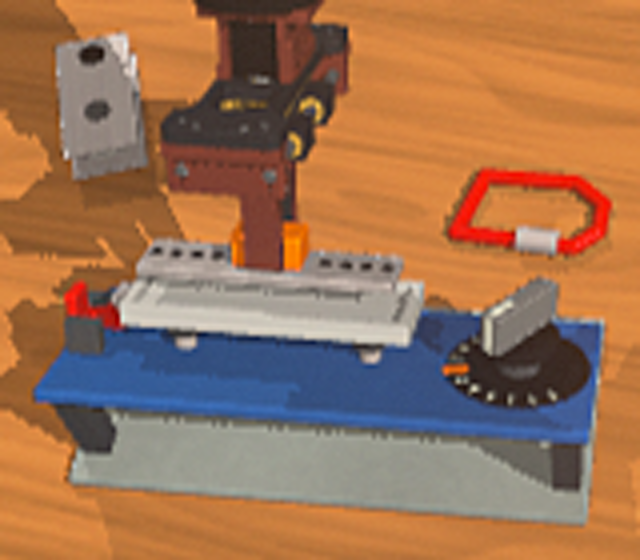

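View pics/p_side.png

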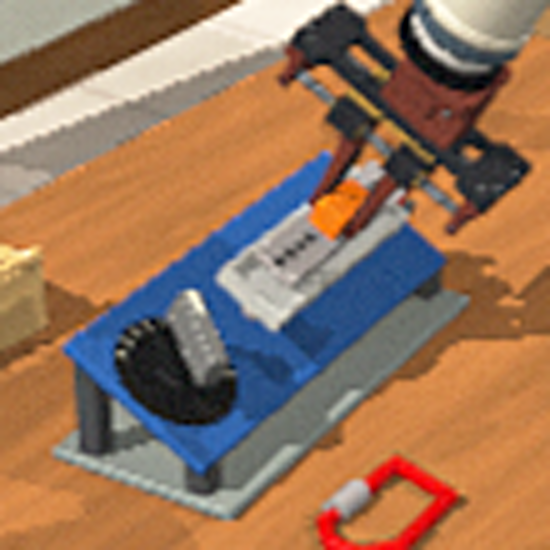

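```bash
python3 - <<'E'
from h import *
w=r.snapshot("wrist"); st=r.sense(); Rt=Ro.from_euler('xyz',st["orientation"],degrees=True).as_matrix()
def tz(u,v,z):
    c,d=ray(w,(u+.5)/2.4+150-.5,(v+.5)/2.4+40-.5,True); c=Rt.T@(c-st["tcp_pos"]); d=Rt.T@d; return (c+d*(z-c[2])/d[2])[:2].round(4)
print("bar end",tz(172,177,.185),tz(327,177,.185)); 
print("tray outer",tz(142,132,.207),tz(359,133,.207),"inner",tz(164,156,.207),tz(338,156,.207), "low outer",tz(155,480,.207),tz(346,490,.207))
E
```

```text
bar end [ 0.0796 -0.0169] [0.0796 0.0186]
tray outer [ 0.0911 -0.0269] [0.0908 0.0293] inner [ 0.0846 -0.0212] [0.0846 0.0239] low outer [-0.0071 -0.0267] [-0.0104  0.0293]
```

```bash
python3 - <<'E'
from h import *
up,ly,n=jigframe(.114); seat=np.array([.583,-.142,.1012])
def st(): 
    s=r.sense(); return round(s["clock"],2),round(float((s["tcp_pos"]-seat)@n),4),np.round([s["contact_force"]@v for v in(up,ly,n)],1),round(s["opening"],4)
print(st())
for h in(.197,.193,.189,.185,.181,.177,.174):
    r.servo_line(seat+n*h,speed=.04); print(h,st())
E
```

```text
(17.86, 0.2139, array([-0.2,  0.3, -1.3]), 0.0231)
0.197 (18.41, 0.1966, array([-0.6, -0.4, -2.2]), 0.0236)
0.193 (18.66, 0.1928, array([-1.5,  0.6, -1.9]), 0.0236)
0.189 (18.91, 0.1896, array([-0.8,  0.3,  2.9]), 0.0238)
0.185 (19.16, 0.1859, array([-2.7,  1. ,  6.3]), 0.0237)
0.181 (19.41, 0.182, array([-2.3,  0.5,  7.2]), 0.0237)
0.177 (19.66, 0.1778, array([-2.3,  1. ,  5.9]), 0.0237)
0.174 (19.91, 0.1746, array([-0.5, -0.3,  5.1]), 0.0237)
```

```bash
python3 - <<'E'
from h import *
up,ly,n=jigframe(.114); seat=np.array([.583,-.142,.1012])
def st(): 
    s=r.sense(); return round(s["clock"],2),round(float((s["tcp_pos"]-seat)@n),4),np.round([s["contact_force"]@v for v in(up,ly,n)],1),round(s["opening"],4)
for h in(.171,.169,.167,.166,.165,.164,.163,.162):
    r.servo_line(seat+n*h,speed=.03); a=st(); print(h,a)
    if a[2][2]>22: break
r.wait(.6); print(st())
w=r.snapshot("wrist"); save(w,"q_wrist",(150,40,380,350),2.4)
w=r.snapshot("scene"); save(w,"q_scene",(105,180,215,270),6)
E
```

```text
0.171 (20.16, 0.1715, array([-0.2, -0.7,  5.7]), 0.0236)
0.169 (20.41, 0.1695, array([ 0.2, -0.6,  6.8]), 0.0236)
0.167 (20.66, 0.1676, array([-0.9,  0.5,  6.9]), 0.0238)
0.166 (20.91, 0.1666, array([ 0.2, -0.6,  6.8]), 0.0237)
0.165 (21.16, 0.1656, array([-0.6, -0.2,  6.3]), 0.0242)
0.164 (21.41, 0.1653, array([-3.9,  1.7, 14.3]), 0.0241)
0.163 (21.66, 0.1653, array([-8.1,  3.6, 23.7]), 0.0234)
(22.26, 0.1653, array([-8.2,  3.3, 24. ]), 0.0237)
```

View pics/q_wrist.png

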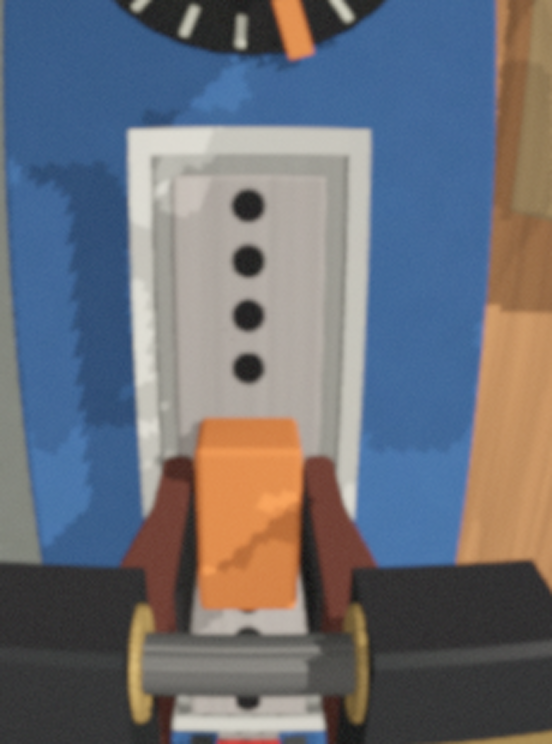

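View pics/q_scene.png

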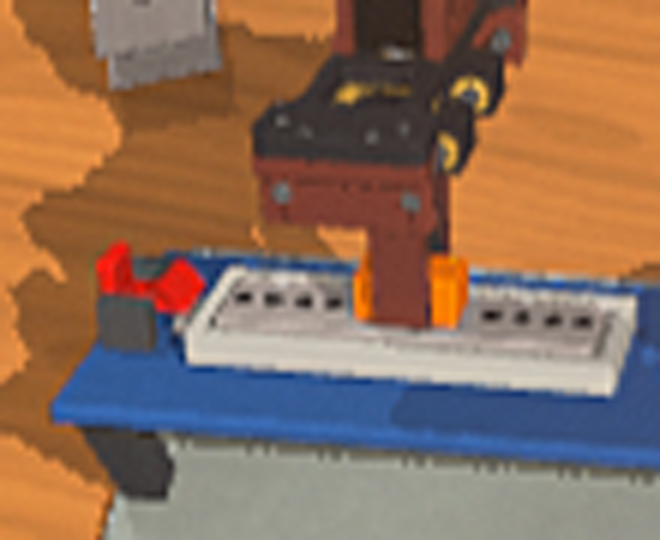

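The bar is flat in the tray at the hard stop, with the stage pressed about 27 mm. I'll hold a little longer, then ease up and see whether the catch carries the load.

```bash
python3 - <<'E'
from h import *
up,ly,n=jigframe(.114); seat=np.array([.583,-.142,.1012])
def st(): 
    s=r.sense(); return round(s["clock"],2),round(float((s["tcp_pos"]-seat)@n),4),np.round([s["contact_force"]@v for v in(up,ly,n)],1),round(s["opening"],4)
r.wait(.5)
r.servo_line(seat+n*.1695,speed=.03); print(st())
w=r.snapshot("scene"); save(w,"q2_scene",(105,180,215,270),6)
r.servo_line(seat+n*.1712,speed=.03); print(st())
E
```

```text
(23.23, 0.1698, array([-0.5, -1. ,  5.7]), 0.0235)
(23.52, 0.1702, array([-1.9, -0. , -0.5]), 0.0241)
```

View pics/q2_scene.png

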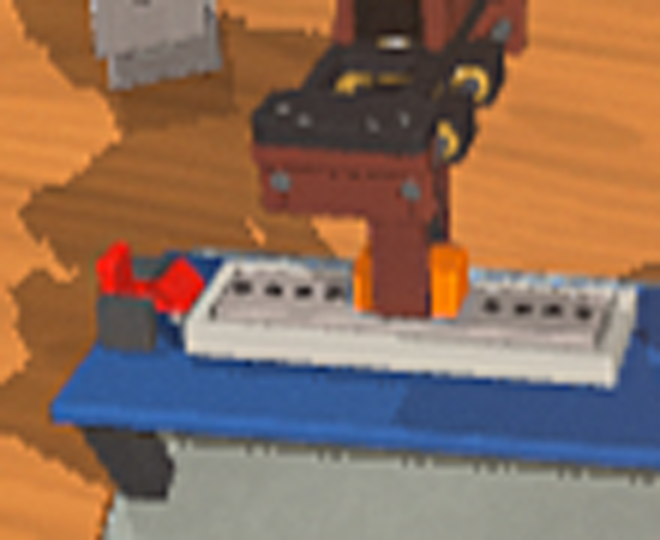

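The force fell from 5.7 N to zero at h=0.170, which is the latched depth of 0.022, so the catch is holding. Now I'll release and back off.

```bash
python3 - <<'E'
from h import *
up,ly,n=jigframe(.114); seat=np.array([.583,-.142,.1012])
r.servo_line(seat+n*.1702,speed=.03)
r.let_go(); r.servo_line(seat+n*.25,speed=.2)
R=toolR(n,ly); P=seat+n*.31+ly*.09+up*.0
print(r.inverse_kinematics(P,eul(R)))
r.reach(P,eul(R))
w=r.snapshot("wrist"); save(w,"v_wrist",None,1.5); save(w,"v_dial",(190,40,310,200),5); print(r.sense()["clock"],r.sense()["contact_force"])
E
```

```text
[-19.0194225  -36.31340077 110.68358451  12.71817495  78.39904041
 -25.08926055]
25.9667 [1.08879163 0.38052696 0.32955398]
```

View pics/v_wrist.png

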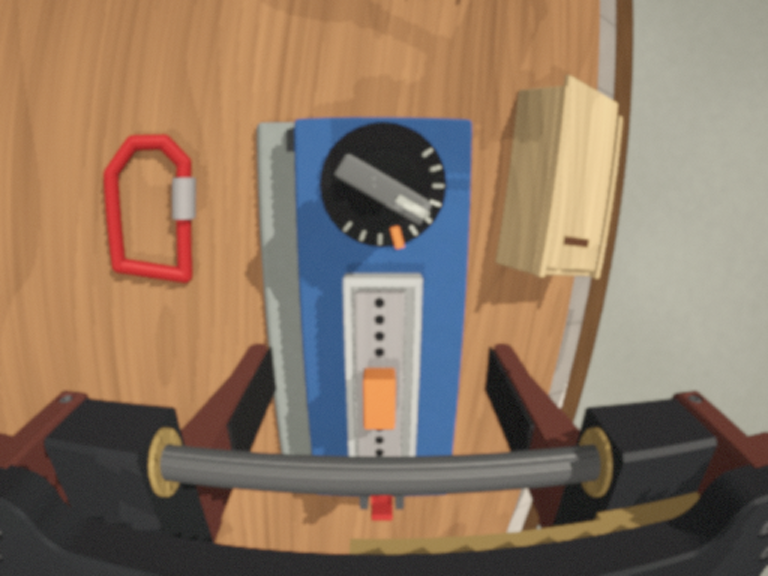

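The bar lies in the tray and the stage is down. The dial disc is centred near (384,185), with the pointer towards (430,215). Next I'll measure the dial.

View pics/v_dial.png

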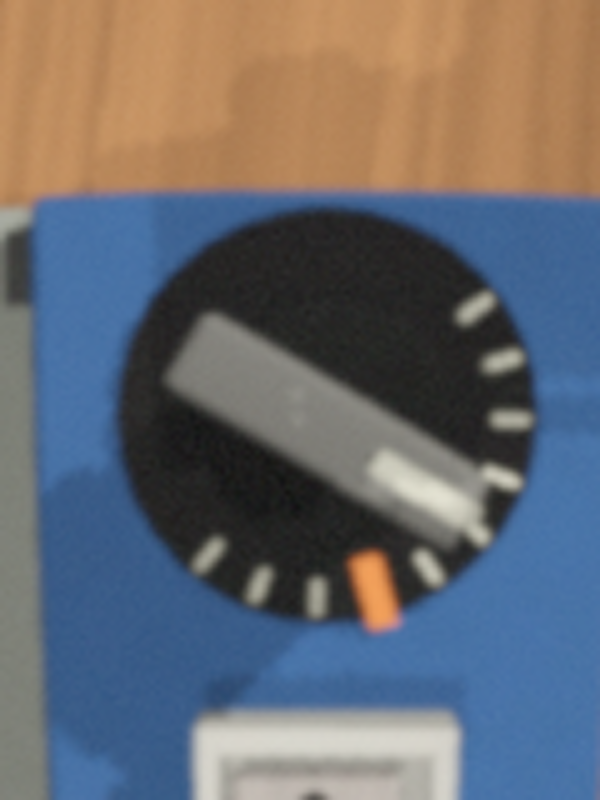

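```bash
cat > dial.py <<'E'
from h import *
import sys
w=r.snapshot("wrist"); up,ly,n=jigframe(.114); seat=np.array([.583,-.142,.1012]); P0=seat-n*.036
Bq=lambda p:(np.array(p)+.5)/5+[190,40]-.5
def onp(p,o):
    c,d=ray(w,*Bq(p),True); return c+d*((P0+n*o-c)@n)/(d@n)
G=np.array([onp(p,.052) for p in((212,310),(164,382),(452,550),(495,480))])
p=G[2]+G[3]-G[0]-G[1]; g=G.mean(0)-n*.016
loc=lambda X:np.round([(X-seat)@up,(X-seat)@ly],4)
print("grip",g,loc(g),"L",np.linalg.norm(p)/2,"W",np.linalg.norm(G[0]-G[1]),np.linalg.norm(G[2]-G[3]),"ang",np.arctan2(-p@ly,p@up))
D=np.array([onp(q,.001) for q in((120,415),(535,415),(327,208),(327,622))]); c=D.mean(0); print("plate",loc(c),np.linalg.norm(D[0]-D[1]),np.linalg.norm(D[2]-D[3]))
for q in((375,592),(476,308),(510,420),(209,557),(428,568)):
    v=onp(q,.001)-c; print(np.arctan2(-v@ly,v@up),np.linalg.norm(v))
E
python3 dial.py
```

```text
grip [0.56672712 0.01273681 0.10202824] [0.0017 0.1556] L 0.060761664867603975 W 0.015792473303804944 0.015264156047621984 ang 0.5390519681707436
plate [0.001  0.1555] 0.09001278110732247 0.09089870460418777
1.3084061769975133 0.04050847301547899
-0.6361229568880955 0.03965265555737275
0.01927480231978731 0.0396084313443685
2.2648159582092053 0.04060512731227582
0.9895781462336133 0.04031425492282864
```

```bash
cat > turn.py <<'E'
from h import *
up,ly,n=jigframe(.114); seat=np.array([.583,-.142,.1012]); g=seat+ly*.1555
def Rd(a): return eul(toolR(n,-(up*np.cos(a)-ly*np.sin(a))))
def st():
    s=r.sense(); return round(s["clock"],2),np.round(s["joints"],1),np.round([s["contact_force"]@v for v in(up,ly,n)],1),round(s["opening"],4),np.round(s["torque"],2)
E
python3 - <<'E'
from turn import *
r.reach(g+n*.25,Rd(.531)); print(st())
r.servo_line(g+n*.175,speed=.1); print(st())
r.grab(12); print(st())
w=r.snapshot("wrist"); save(w,"t_w",None,1.5)
E
```

```text
(26.85, array([ -7.3, -34.3, 114.7,   7.3,  70.5, -73.9]), array([ 0.5, -0.6,  0.2]), 0.0878, array([ 0.  ,  0.12, -0.03]))
(27.75, array([ -6. , -26.4, 115.9,   7.1,  61.1, -73.9]), array([ 0.1, -0.1,  0.2]), 0.0874, array([ 0.  ,  0.05, -0.03]))
(28.85, array([ -5.9, -26.3, 116. ,   7.1,  61.1, -73.9]), array([ 0.5, -0. ,  0.5]), 0.0155, array([ 0.05,  0.04, -0.  ]))
```

View pics/t_w.png

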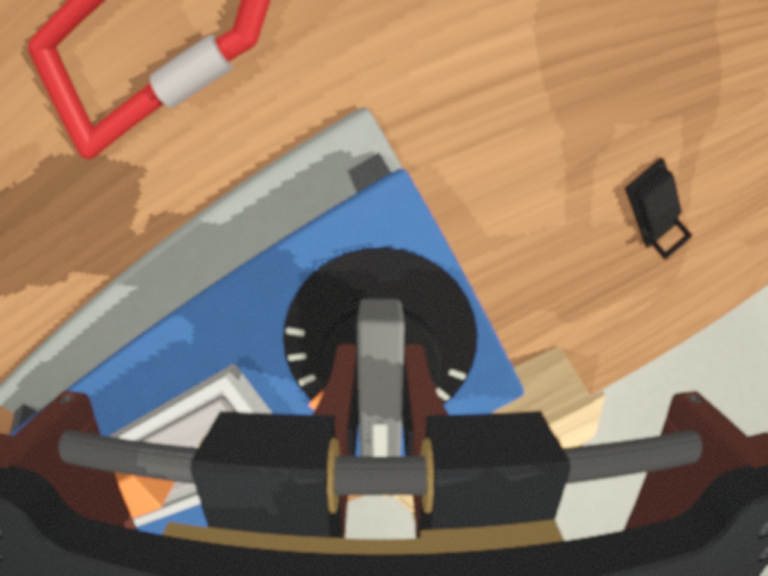

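```bash
python3 - <<'E'
from turn import *
for a in (.75,1.05,1.30):
    r.reach(g+n*.175,Rd(a)); print(st())
s=r.sense(); R=Ro.from_euler('xyz',s["orientation"],degrees=True).as_matrix(); x=-R[:,0]; print("tool ang",np.arctan2(-x@ly,x@up))
r.let_go(); r.servo_line(g+n*.26,speed=.15); print(st())
R=eul(toolR(n,ly)); r.reach(seat+n*.31+ly*.09,R)
w=r.snapshot("wrist"); save(w,"z_wrist",None,1.5); save(w,"z_dial",(190,40,310,200),5); print(st())
E
```

```text
(29.23, array([ -5.9, -26.3, 116. ,   7.1,  61.1, -61.5]), array([ 1.6,  2.1, -1.7]), 0.0162, array([ 0.2 , -0.12,  0.12]))
(29.62, array([ -5.9, -26.3, 116. ,   7.1,  61.1, -44.5]), array([ 2.9,  3.3, -3.6]), 0.016, array([ 0.49, -0.32,  0.2 ]))
(29.97, array([ -5.9, -26.3, 116. ,   7.2,  61.1, -30.2]), array([ 4.6,  2.8, -5.5]), 0.0157, array([ 0.5 , -0.48,  0.23]))
tool ang 1.2937385178825285
(31.86, array([ -7.4, -35.3, 114.5,   7.3,  71.7, -30. ]), array([ 0.2, -0.2, -0.4]), 0.0878, array([-0.05,  0.11, -0.03]))
(32.33, array([-19. , -36.2, 110.8,  12.7,  78.4, -25.1]), array([-0.3, -0.3,  0.1]), 0.0879, array([-0.04,  0.18,  0.01]))
```

View pics/z_dial.png

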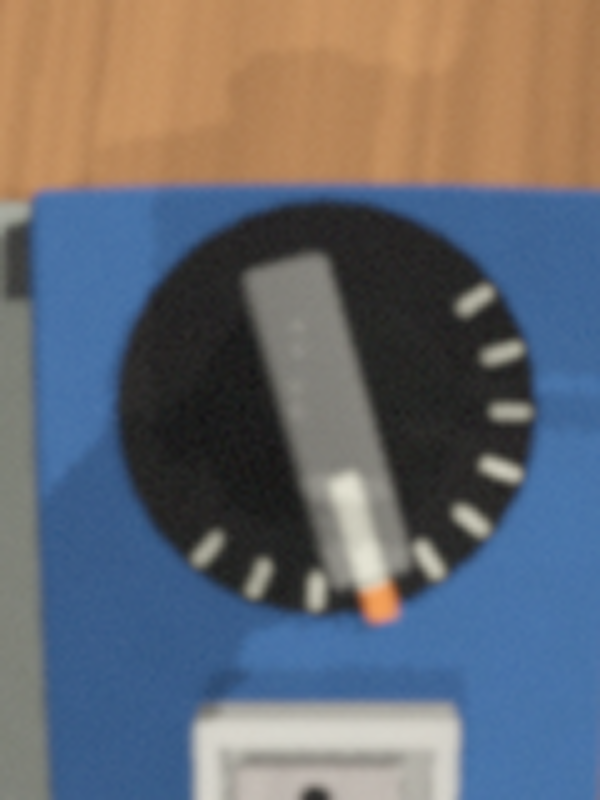

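View pics/z_wrist.png

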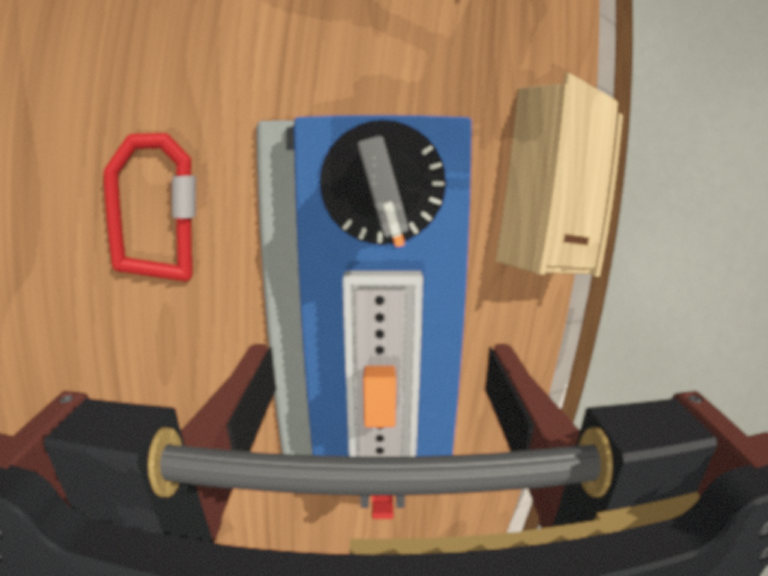

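The pointer lies on the orange mark: the grip axis is at about 1.307 rad in the image and the mark at about 1.308. I'll take one last overall look before handing in.

```bash
python3 - <<'E'
from h import *
w=r.snapshot("side"); save(w,"f_side",None,1.5); w=r.snapshot("scene"); save(w,"f_scene",None,1.5); print(r.sense()["clock"])
E
```

```text
32.4333
```

View pics/f_side.png

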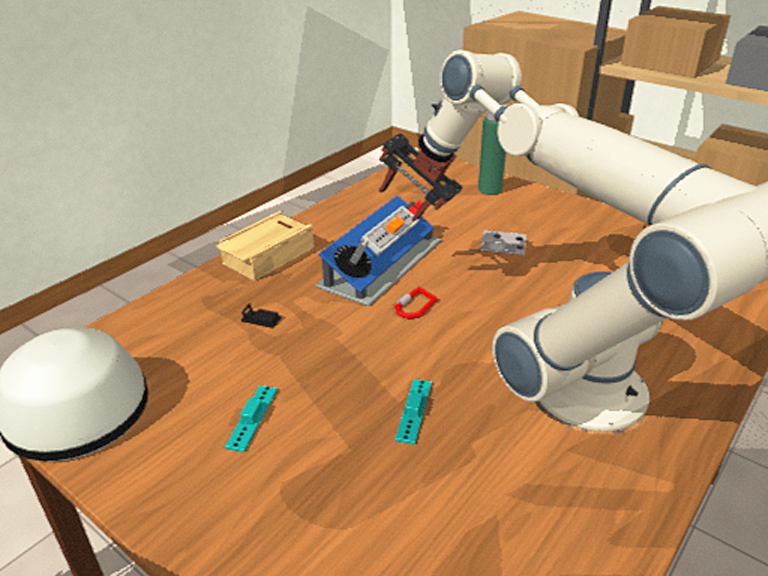

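View pics/f_scene.png

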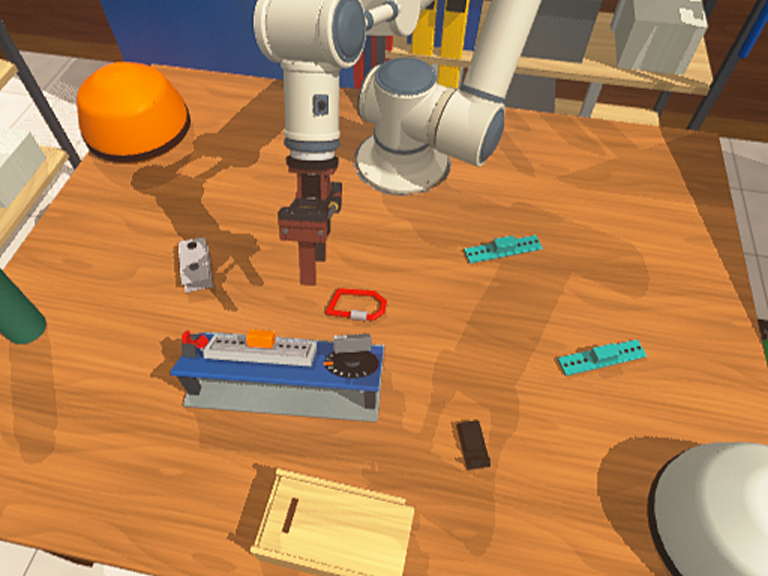

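Both views show the stage down with the bar in it, at scene (260,345), and the dial turned. The bystanders and look-alikes are unmoved and the gripper is clear. Handing in.

```bash
python3 - <<'E'
from station import r
print(r.hand_in())
E
```

```text
the job is handed in; nothing more can be done
None
```

The job is done and handed in at about 32.4 s. The bar lies flat in the tray, the stage is latched down, and the dial pointer stands at the orange mark.

- **Bar and stage:** I gripped the bar by its orange block and laid it in the tray, then pressed the stage to its hard stop with about 24 N and held it there. When I eased off, the push force fell to zero with the stage 22 mm in, so the catch was holding it. Pictures after release show the stage still down with the bar in it.
- **Dial:** I turned it from about 0.53 rad and let go. In the last wrist picture the pointer is at about 1.307 rad and the mark at about 1.308 rad. The tool itself read 1.294 rad before release.
- **Other items:** The carabiner, pulley, lamp clip and both turquoise look-alikes look unmoved in the last pictures, and the gripper is clear of everything.

One thing went wrong. My first grasp closed on nothing, because an angle-unit mistake in my code tilted the tool about 53 degrees. It cost about 5 s. The pictures showed nothing had been moved, and the second grasp succeeded.

The wrist camera also read sizes about 2% small and about 1 mm off to one side. I allowed for this, and the fits came out right.

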